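Unplug the air coupling and park its plug

TASK

Take the steel plug out of the chrome air coupling: push the coupling's sprung sleeve straight down, gently so that it is never forced hard against its stop, draw the plug up and out while the sleeve is back, and let the sleeve spring fully up again. Then stand the plug, foot down, all the way in the hole of the wooden rest, and leave everything else where it is.

Things in the scene. Friction and masses are not known exactly. Their poses are not given: they have to be found in the camera images.
- stand: air outlet: fixed chrome foot (84 mm across, 14 high, let into the table by 0 to 6) with an upright quick coupling, mouth up. Origin: on the coupling's axis, under the foot (0 to 6 below the table top), z up; heights of the coupling's parts are from this origin. The plug stands upright in it, its foot on the floor of the bore at height 15. The hand must never push on the coupling with more than 24 N
- coupling_mouth (a point): fixed centre of the tube's mouth, height 43 mm (tube 27 wide, bore 17). Around it the sprung chrome sleeve: skirt 41 wide, on top a flat flange 58 wide, 6 thick, with a 21 hole for the plug. The flange is screwed on, to a different height each time: its top is 16 to 24 above this point when up; feel for it. Fingertips astride the plug can press it down and, still pressing, shut on the plug, then lift
- sleeve (a joint): how far the sleeve is pushed down, m: 0 up (forward), 0.010 on its rigid bottom stop. Spring: 6 N at 0, 13 N at 0.007, 16 N at 0.010; past that the force shoots up. The plug is free once it is about 0.007 down
- coupling_latch (a point): fixed point on the axis, height 38.5 mm, where four pawls inside the tube hold the plug's groove; pulling does not free it, only the sleeve pushed down draws them back. Once the plug has risen 2 mm the pawls rest on its thick end and keep the sleeve down by themselves (rubbing with 10 to 20 N) until it has risen about 22, then the sleeve snaps up
- plug_center (a point): centre (half-way up) of the loose steel plug, a rod 16 mm thick and 97 long, 100 to 170 g; z along it from foot to top. Above the centre it is a plain cylinder, to be gripped there. Its thick end runs from the foot to 20 up, then a groove 8 thick to 27 up, then 16 thick again
- plug_foot (a point): centre of the plug's foot (lower end face, edge chamfered), 48.5 mm below its centre; z up the plug
- rest_mouth (a point): centre of the mouth of the one hole in the fixed wooden rest, a block 75 x 95 x 36 mm high. The hole is upright, 19.5 wide, slightly chamfered, 30 deep: a plug fully in it has its foot 30 below this point; z up
- bowl: round brown ceramic bowl, 130 across, 55 tall (mm); origin on the table under its middle. A bystander: leave it alone
- scoop: small open steel scoop, 85 x 56 x 28 box-shaped pan with a rod handle reaching 146 to its -x side, lying on the table (mm); origin on the table under its middle (of the pan). A bystander: leave it alone
- lint_roller: lint roller lying down: green plastic handle to its -x (130 long), white paper drum 48 thick and 100 long to its +x (mm); origin on the table under its middle (between handle and drum). A bystander: leave it alone
- acrylic_box: clear acrylic box with sliding lid, 160 x 110 x 77, wooden pegs inside (mm); origin on the table under its middle. A bystander: leave it alone
- clothes_brush: wooden clothes brush, 170 x 50 x 40, lying bristles down (mm); origin on the table under its middle. A bystander: leave it alone
- starch_bottle: closed bottle, 62 across, 170 tall (mm); origin on the table under its middle. A bystander: leave it alone
- button_jar: closed glass jar, 68 across, 85 tall (mm); origin on the table under its middle. A bystander: leave it alone
There are look-alikes about, which are no part of the job. What is shaped like the stand but green is not meant. What is meant by the part that bears plug_center is not pink, and is the larger of those in its own colour.

How it is judged (in metres and radians):
On the way, in this order (a step that is already met when the one before it is completed fails the run):
1. the sleeve is pushed back far enough while the plug is still in the coupling (value of joint sleeve above 0.006 m and z of plug_foot in the frame of stand below 0.02 m), for 0.1 s.
2. the plug is out of the coupling and the sleeve has snapped up (z of plug_foot in the frame of stand above 0.045 m and value of joint sleeve below 0.0015 m), for 0.1 s.
At the end, for the whole second after the job is handed in: the plug stands foot down in the rest's hole, its foot at least 27 mm below the mouth, within 5 mm of the hole's axis and within 0.2 rad of upright, at rest and let go; the coupling's sleeve is up (within 1.5 mm) (horizontal distance between plug_foot and rest_mouth below 0.005 m and z of plug_foot in the frame of rest_mouth below -0.027 m and angle between plug_foot's own z axis and vertical below 0.2 rad and angle between the z axis of plug_foot and the z axis of rest_mouth, either way round below 0.2 rad and z of plug_center in the frame of rest_mouth above 0.01 m and value of joint sleeve below 0.0015 m and velocity of joint sleeve below 0.02 m/s); the robot touches nothing.
It fails at once if the hand pushes on the coupling with more than 24 N (contact force between any of the fingers, the arm and stand above 24 N).
It fails at once if a bystander is shifted by more than 25 mm (distance of any of bowl, scoop, lint_roller, acrylic_box, clothes_brush, starch_bottle, button_jar from where it was at the start of the episode above 0.025 m).
It also fails if it takes over 54 s, if anything falls off the work surface, if the arm or the gripper's body presses on something with over 40 N, if the wrist force passes 120 N, or if a joint passes its speed limit or range.

ROBOT

A 6-joint arm with a two-finger parallel gripper is mounted at the origin on the work surface. World frame = base frame: x ahead of the robot, y to its left, z up, the work surface at z = 0. Lengths are in m, angles in degrees, forces in N, time in s.
With the tool pointing down it reaches from about 0.275 to 0.825 m from the base axis. Payload 4.9 kg.
Tool frame: the origin (TCP) lies on the centre line of the jaws, within the pads' length; the fingertips stand arm.finger_overhang ahead of it and the grasp point (between the pads) lies 2 mm behind it (arm.finger_overhang is the distance from the TCP to the fingertips, in m); z points along the fingers, y is the line along which they close (so a half turn about z gives the same grasp; the last joint's range is limited). The gripper opens to 85 mm and grips with 20 to 120 N. Pads are 22 mm wide; open, the fingers measure 114 mm over their backs; the gripper's body (76 mm by 85 mm) begins 54 mm behind the grasp point. The pads swing forward as they close: fully open they stand 13 mm farther back than shut.
Start: joints at [-81.83, 18.69, -11.035, 60.275, 0, 82.311], TCP at [0.15, -0.529, 0.248] pointing down, gripper open.
Joint ranges: [-152.03, 152.03], [-55.5, 102.48], [-74.3, 77.21], [-110.64, 120.58], [-84.22, 78.4], [-180, 180]. Speed limits (degrees/s): [147.25, 147.25, 180, 180, 180, 180].

INTERFACE

Orientations are given as [roll, pitch, yaw] about the fixed x, y, z axes, in that order (R = Rz(yaw) Ry(pitch) Rx(roll)).
In Python, from rig import arm gives the robot as it stands. Calls block until the motion is done:
- arm.goto(position, orientation): joint-space move of the TCP to a pose.
- arm.line_to(position, speed=0.15, frame=None): straight line of the TCP; frame=None keeps the orientation; speed is the mean speed in m/s.
- arm.set_joints(angles): joint-space move.
- arm.move_gripper(opening, strength=None): opening from 0.0 (shut) to 1.0 (fully open); strength is the grip in N (None keeps the last); returns when the fingers have stopped.
- arm.wait(seconds).
- arm.inverse_kinematics(position, orientation): joint angles nearest the present ones, or None.
- arm.read_state(): the state.
- arm.camera(name): name is "scene" or "top" or "wrist"; returns the picture (400x640x3 uint8, blue, green, red); there is no depth.
- arm.camera_model(name): a dict with "K" (3x3 intrinsics, pixels), "R" (3x3) and "t" (3): a world point X has camera coordinates R X + t. Camera axes: x right, y down, z forward; pixel columns grow to the right and rows downward; lengths in m; the calibration is good to about 2 mm. A picture is of the moment at which its call begins: read the wrist's pose just before it. camera_model takes no time and is no camera call; for the wrist camera it gives the pose at the moment of the call.
A pose or a line that the arm cannot do raises arm.IKError and nothing moves.
- arm.close_job(): hands the job in; it is judged then, once.
The state is a dict: "clock": time; "qpos": joint angles; "qd": joint speeds; "joint_efforts": joint torques, N m; "ee_pos": TCP position; "tcp_rot": TCP orientation; "contact_force": force on the tool from outside, world axes, zero at the start; "wrist_torque": the same for the moment, N m; "grip_width": opening from 0.0 (shut) to 1.0 (fully open); "gripper_force": force on a finger pad.
Only numpy, scipy, OpenCV 4.12 (cv2) and the standard library are available. Lean on these libraries where they do the work, as an engineer would, in place of code of your own. Each camera call takes 0.05 s, during which the arm holds its last target. There are 200 camera calls.

## Working session

There is one attempt and no reset: what is moved stays moved. The work goes in short steps, each a Python script; the robot and the scene stay as the last script left them, time stands still between calls to the robot, and variables do not carry over. Pictures are saved under pics/ and viewed, at most 10 in all, crops included, and the job is handed in when it is done.

```bash
mkdir -p pics; ls
python3 - <<'E'
from rig import arm
import cv2
for n in("scene","top"):
    cv2.imwrite(f"pics/{n}0.png",arm.camera(n)); m=arm.camera_model(n); print(n,m)
s=arm.read_state();print(s,arm.finger_overhang)
E
```

```text
pics
scene {'K': array([[373.25615971,   0.        , 323.74351402],
       [  0.        , 373.25615971, 199.40623955],
       [  0.        ,   0.        ,   1.        ]]), 'R': array([[-0.32709124,  0.94493345,  0.01058741],
       [ 0.5424306 ,  0.1969144 , -0.81669686],
       [-0.77380899, -0.26139146, -0.5769698 ]]), 't': array([ 0.17135907, -0.23082903,  1.45307391])}
top {'K': array([[457.03424969,   0.        , 314.66394542],
       [  0.        , 457.03424969, 207.19421604],
       [  0.        ,   0.        ,   1.        ]]), 'R': array([[-0.02448911, -0.99955083, -0.01727513],
       [-0.99616405,  0.02585098, -0.08359976],
       [ 0.08400879,  0.01516158, -0.99634966]]), 't': array([0.02266006, 0.51087117, 1.45684746])}
{'clock': 0.1, 'qpos': array([-8.18303220e+01,  1.87271434e+01, -1.10850382e+01,  6.02763868e+01,
       -1.36131493e-03,  8.23124193e+01]), 'qd': array([-0.0385652 , -0.02039217,  0.19223282, -0.04881153, -0.13510807,
        0.05252656]), 'joint_efforts': array([ 4.15982640e-05, -4.44239616e+01,  2.63037783e+01,  7.83641764e-03,
       -1.85431381e-04,  4.47660256e-06]), 'ee_pos': array([ 0.15023022, -0.52856954,  0.24759584]), 'tcp_rot': array([-1.79912046e+02, -1.04988334e-02,  1.58572518e+01]), 'contact_force': array([-0.49791994, -0.24801489,  0.19150919]), 'wrist_torque': array([ 0.00375034,  0.04894266, -0.07704999]), 'gripper_force': 0.0, 'grip_width': 0.9993579995831154} 0.017
```

View pics/scene0.png

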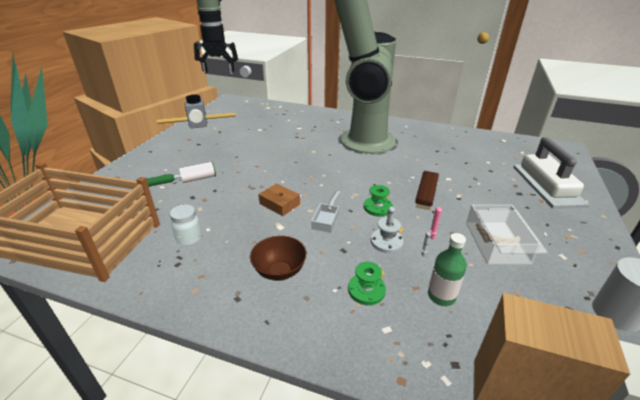

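View pics/top0.png

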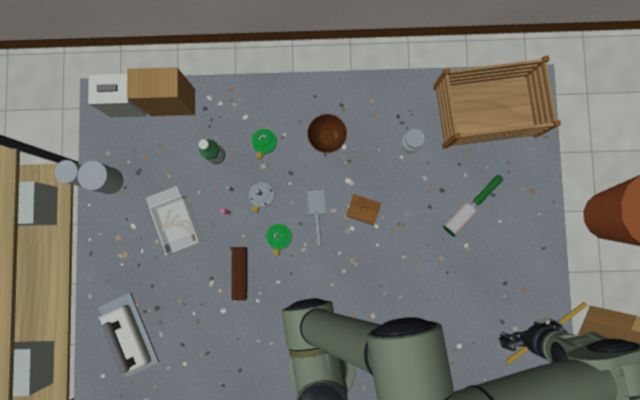

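The scene camera shows the chrome stand with its plug at (388,235). It also shows green decoys at (378,200) and (368,285), the rest at (279,198), and a pink pin and a small steel pin at (436,220) and (426,240). In the top view the stand is at (261,193) and the rest at (364,209).

```bash
cat > h.py <<'E'
import numpy as np, cv2
from rig import arm
def ray(m,uv):
    d=np.linalg.inv(m["K"])@np.array([uv[0],uv[1],1.]); R=m["R"]; return -R.T@m["t"], R.T@d
def onplane(m,uv,z):
    c,d=ray(m,uv); return c+d*(z-c[2])/d[2]
def proj(m,X):
    p=m["K"]@(m["R"]@np.asarray(X,float)+m["t"]); return p[:2]/p[2]
def tri(obs):
    A=np.zeros((3,3));b=np.zeros(3)
    for m,uv in obs:
        c,d=ray(m,uv); d=d/np.linalg.norm(d); P=np.eye(3)-np.outer(d,d); A+=P;b+=P@c
    return np.linalg.solve(A,b)
E
python3 - <<'E'
from h import *
t=arm.camera_model("top");s=arm.camera_model("scene")
print("stand",onplane(t,(261,193),.06),onplane(s,(388,240),.01))
print("rest",onplane(t,(364,209),.036),onplane(s,(279,193),.036))
print("bottle",onplane(t,(207,147),.17),"g1",onplane(t,(264,141),.05),"g2",onplane(t,(279,236),.05),"pink",onplane(t,(225,211),.05),"scoop",onplane(t,(316,200),.02),"jar",onplane(t,(413,140),.08),"bowl",onplane(t,(327,133),.05))
w=arm.camera_model("wrist");st=arm.read_state();print("wristcam",-w["R"].T@w["t"],w["R"],w["K"][0,0])
x,y=.56,.12
p=onplane(t,(261,193),.06);print(np.hypot(*p[:2]))
E
```

```text
stand [0.55752027 0.1779069  0.06      ] [0.56463741 0.18906503 0.01      ]
rest [ 0.50018369 -0.14796336  0.036     ] [ 0.49869372 -0.14673671  0.036     ]
bottle [0.68538061 0.32108357 0.17      ] g1 [0.72679499 0.16709656 0.05      ] g2 [0.4204893  0.12425359 0.05      ] pink [0.50413973 0.2948089  0.05      ] scoop [0.53470364 0.00489024 0.02      ] jar [ 0.70959273 -0.30437626  0.08      ] bowl [ 0.74713737 -0.03617392  0.05      ]
wristcam [ 0.22229194 -0.50769982  0.37379046] [[ 0.27267386 -0.96210452 -0.00196363]
 [-0.9189833  -0.26105581  0.29549882]
 [-0.28481337 -0.07877026 -0.95534109]] 295.8081377842929
0.5852176685596377
```

Run:
```python
from h import *
import pickle
arm.goto([.50,-.147,.25],[180,0,0]); arm.wait(.3)
m=arm.camera_model("wrist"); im=arm.camera("wrist"); cv2.imwrite("pics/r1.png",im); D={"r1":m}
arm.goto([.56,.182,.27],[180,0,0]); arm.wait(.3)
D["s1"]=arm.camera_model("wrist"); i1=arm.camera("wrist"); cv2.imwrite("pics/s1.png",i1)
arm.goto([.56,.182,.27],[180,0,90]); arm.wait(.3)
D["s2"]=arm.camera_model("wrist"); i2=arm.camera("wrist"); cv2.imwrite("pics/s2.png",i2)
pickle.dump(D,open("D.pkl","wb")); s=arm.read_state(); print(s["clock"],s["ee_pos"],s["qpos"],s["contact_force"])
cv2.imwrite("pics/m1.png",np.vstack([np.hstack([cv2.resize(i,(400,250)) for i in (i1,i2)]),np.hstack([cv2.resize(im,(400,250)),np.zeros((250,400,3),np.uint8)])]))
```

```text
11.5833 [0.55998073 0.18201027 0.26998016] [ 1.08253416e+01  2.21372775e+01 -2.76186385e+00  6.51039572e+01
 -3.86942312e-04  1.00824206e+02] [ 0.20870699  0.24310834 -0.65356115]
```

View pics/m1.png

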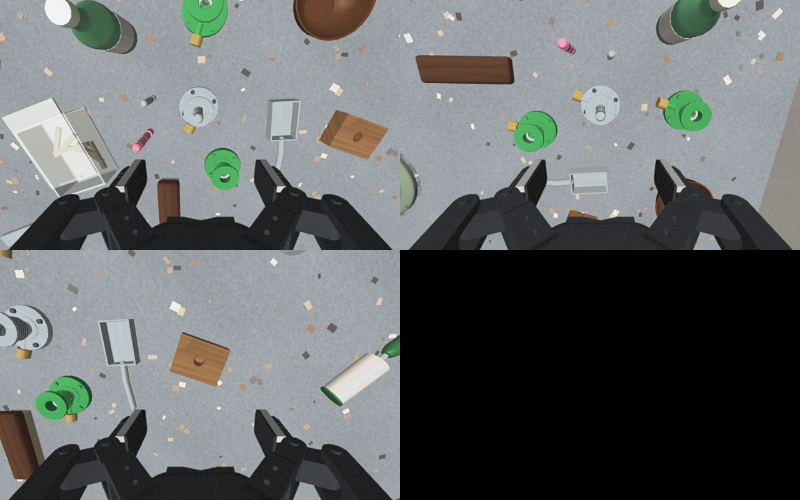

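The composite shows the stand at about (199,107) in s1 and (601,105) in s2, with the plug upright in its centre. The rest's hole is at (199,360) in r1. I'll zoom in on these.

Run:
```python
import cv2,numpy as np
o=[]
for n,(u,v) in dict(s1=(318,171),s2=(321,168),r1=(318,176)).items():
    i=cv2.imread(f"pics/{n}.png"); c=i[v-40:v+40,u-40:u+40]; c=cv2.resize(c,(400,400),interpolation=cv2.INTER_CUBIC)[:, :]
    o.append(c[:, :])
o=np.hstack(o)
o=cv2.resize(o,(795,265),interpolation=cv2.INTER_AREA)
cv2.imwrite("pics/m2.png",o)
for n,(u,v) in dict(r1=(318,176)).items():
    i=cv2.imread(f"pics/{n}.png"); h=cv2.cvtColor(i,cv2.COLOR_BGR2HSV); print(h[v-10:v+11:2,u-12:u+13:2,2])
```

```text
[[147 144 144 141 141 149 154 150 157 154 153 154 153]
 [155 154 149 148 144 131 128 130 142 148 156 158 154]
 [154 157 158 138 124 151 163 164 160 149 144 152 152]
 [155 160 154 126 162 160 158 160 161 163 150 143 143]
 [152 159 110 171 172 167 161 159 156 159 160 152 143]
 [168 163 106 111 176 180 171 170 166 171 138 157 154]
 [165 171 115  66 130 163 169 179 178 152 124 158 159]
 [163 165 114  67  72  90 106 121 114 116 128 159 158]
 [162 165 141 112  71  70  78  88 105 121 168 163 162]
 [169 170 171 136 125  75  82  92 114 158 170 166 168]
 [176 176 169 167 160 143 146 158 163 161 163 166 172]]
```

View pics/m2.png

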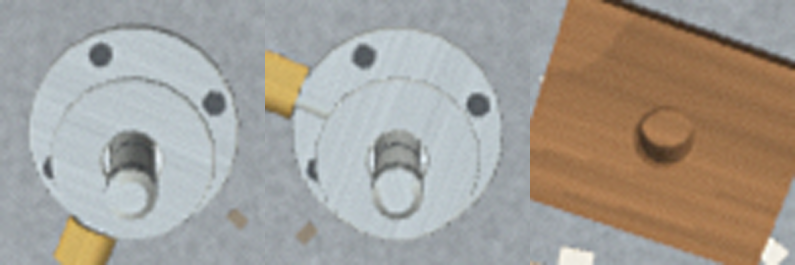

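In the crops the foot, flange and plug top line up along one axis, and the rest hole is a clear circle. I'll turn these into positions.

Run:
```python
from h import *
import pickle
D=pickle.load(open("D.pkl","rb")); k=265/80
f=lambda c,p:(c[0]-40+(p[0]+.5)/k-.5, c[1]-40+(p[1]+.5)/k-.5)
c1=(318,171);c2=(321,168);c3=(318,176)
for n,a,b in(("foot",(133.5,131),(133,134)),("flange",(133,158),(132.5,158)),("plugtop",(131,192),(133,195))):
    u,v=f(c1,a),f(c2,b); print(n,tri([(D["s1"],u),(D["s2"],v)]),onplane(D["s1"],u,{"foot":.011,"flange":.06,"plugtop":.109}[n]),onplane(D["s2"],v,{"foot":.011,"flange":.06,"plugtop":.109}[n]))
h=onplane(D["r1"],f(c3,(135,134.5)),.036);print("hole",h)
# refine: ellipse of rest top face -> check & scale of plug/hole
for p in((605,135),(665,104),(695,135),(665,165),(635,135)): print(onplane(D["r1"],f(c3,(p[0]-530,p[1])),.036))
# yaw candidates for each move
for yaw in(0,45,70,90,110): print(yaw,arm.inverse_kinematics([.56,.18,.12],[180,0,yaw]),arm.inverse_kinematics([.5,-.147,.12],[180,0,yaw]))
```

```text
foot [0.55977922 0.18586468 0.00750279] [0.56045689 0.18583543 0.011     ] [0.55977495 0.18651062 0.011     ]
flange [0.55938463 0.18583671 0.05478842] [0.56035226 0.1856065  0.06      ] [0.55956309 0.1871224  0.06      ]
plugtop [0.55988142 0.18563388 0.10648286] [0.56072265 0.18578175 0.109     ] [0.55970001 0.18607409 0.109     ]
hole [ 0.50183345 -0.14455078  0.036     ]
[ 0.50168497 -0.12332834  0.036     ]
[ 0.51271862 -0.14458957  0.036     ]
[ 0.50163748 -0.15516075  0.036     ]
[ 0.49074214 -0.14451125  0.036     ]
[ 0.50166914 -0.13393933  0.036     ]
0 [  10.63098646   29.04450141  -15.15864977   45.79684883    0.
 -169.36901354] [-24.501964    22.86952179 -25.60257967  41.52789853   0.
 155.498036  ]
45 [ 10.63098646  29.04450141 -15.15864977  45.79684883   0.
 145.63098646] [-24.501964    22.86952179 -25.60257967  41.52789853   0.
 110.498036  ]
70 [ 10.63098646  29.04450141 -15.15864977  45.79684883   0.
 120.63098646] [-24.501964    22.86952179 -25.60257967  41.52789853   0.
  85.498036  ]
90 [ 10.63098646  29.04450141 -15.15864977  45.79684883   0.
 100.63098646] [-24.501964    22.86952179 -25.60257967  41.52789853   0.
  65.498036  ]
110 [ 10.63098646  29.04450141 -15.15864977  45.79684883   0.
  80.63098646] [-24.501964    22.86952179 -25.60257967  41.52789853   0.
  45.498036  ]
```

```bash
cat >> h.py <<'E'
def st(tag=""):
    s=arm.read_state(); print(tag,"t%.2f"%s["clock"],"p",np.round(s["ee_pos"],4),"F",np.round(s["contact_force"],1),"g%.3f"%s["grip_width"],"gf%.1f"%s["gripper_force"]); return s
E
python3 - <<'E'
from h import *
X,Y=.560,.186
arm.move_gripper(.31,20); st("grip")
arm.line_to([X,Y,.135],speed=.15); st()
arm.line_to([X,Y,.090],speed=.06); arm.wait(.1); s=st("pre"); f0=s["contact_force"][2]
z=.090
while z>.058:
    z-=.001; arm.line_to([X,Y,z],speed=.02); s=arm.read_state(); d=s["contact_force"][2]-f0
    if d>4: break
arm.wait(.1); st("contact z=%.4f d=%.1f"%(z,d))
np.save("f0.npy",f0)
E
```

```text
grip t12.18 p [0.56  0.182 0.27 ] F [-0.3 -0.  -0.9] g0.308 gf0.0
 t13.23 p [0.5607 0.1861 0.1359] F [0.7 0.2 0.2] g0.313 gf0.0
pre t14.23 p [0.5604 0.1861 0.0905] F [-0.3  1.3 -0.4] g0.311 gf0.0
contact z=0.0770 d=6.1 t17.58 p [0.56   0.186  0.0777] F [-1.9 -0.3  6.1] g0.311 gf3.1
```

Run:
```python
from h import *
X,Y=.560,.186; f0=np.load("f0.npy"); z=.077
for z in (.074,.0725,.0715):
    arm.line_to([X,Y,z],speed=.02); s=st("z%.4f"%z)
    if s["contact_force"][2]-f0>12.5: break
for g in (.27,.24):
    arm.move_gripper(g,20); s=st("g")
    if s["contact_force"][2]-f0>15: break
```

```text
z0.0740 t17.88 p [0.5601 0.186  0.075 ] F [-2.2 -1.1  9.6] g0.308 gf4.4
z0.0725 t18.13 p [0.5601 0.186  0.0738] F [-3.4 -1.1  9.7] g0.312 gf5.0
z0.0715 t18.38 p [0.5601 0.1861 0.0729] F [-3.3 -0.7 11.5] g0.309 gf5.5
g t18.60 p [0.5601 0.1861 0.0729] F [-3.1 -0.6 11.3] g0.272 gf5.6
g t18.82 p [0.5596 0.1861 0.0728] F [-4.6 -0.7 11.9] g0.238 gf5.7
```

Run:
```python
from h import *
X,Y=.560,.186; f0=np.load("f0.npy")
for z in (.0705,.0697,.069,.0684,.0678):
    arm.line_to([X,Y,z],speed=.02); arm.wait(.05); s=st("z%.4f"%z)
    if s["contact_force"][2]-f0>14.3: break
arm.move_gripper(.15,30); s=st("g")
```

```text
z0.0705 t19.12 p [0.5597 0.1861 0.0719] F [-4.4 -0.7 12. ] g0.239 gf6.1
z0.0697 t19.42 p [0.5597 0.1861 0.0712] F [-5.2 -0.8 12.7] g0.240 gf6.5
z0.0690 t19.72 p [0.5597 0.1861 0.0706] F [-5.3 -1.6 13.5] g0.244 gf6.8
z0.0684 t20.02 p [0.5597 0.1861 0.0701] F [-4.1 -0.4 14.3] g0.242 gf7.0
g t20.23 p [0.56   0.1862 0.0702] F [-5.6 -1.7 14.4] g0.175 gf34.0
```

Run:
```python
from h import *
X,Y=.560,.186; f0=np.load("f0.npy")
arm.move_gripper(.23); st("o")
for z in (.0678,.0673,.0668,.0663):
    arm.line_to([X,Y,z],speed=.02); arm.wait(.03); s=st("z%.4f"%z)
    if s["contact_force"][2]-f0>15.3 or s["ee_pos"][2]<.0689: break
arm.move_gripper(.15,60); s=st("g")
arm.line_to([X,Y,z+.005],speed=.03); st("up")
arm.line_to([X,Y,z+.010],speed=.03); st("up")
```

```text
o t20.46 p [0.5611 0.1862 0.0705] F [-2.6 -0.5 12.7] g0.225 gf6.8
z0.0678 t20.74 p [0.5611 0.1863 0.07  ] F [-3.4 -0.6 13.7] g0.227 gf7.1
z0.0673 t21.02 p [0.5611 0.1862 0.0696] F [-3.2  0.1 14.3] g0.232 gf7.3
z0.0668 t21.31 p [0.5611 0.1863 0.0691] F [-2.1 -1.4 15.8] g0.227 gf7.5
g t21.52 p [0.5606 0.1863 0.0691] F [-4.1 -0.7 16.8] g0.171 gf65.9
up t21.84 p [0.5604 0.1863 0.0729] F [-2.5 -0.2  9.9] g0.168 gf62.1
up t22.16 p [0.56   0.1861 0.0763] F [ 2.6  2.2 -5.5] g0.168 gf59.7
```

Run:
```python
from h import *
X,Y=.560,.186; z=.0768
for dz in (.003,.008):
    arm.line_to([X,Y,z+dz],speed=.03); s=st("up")
    if s["contact_force"][2]<-35: raise SystemExit("stuck")
arm.line_to([X,Y,z+.06],speed=.08); st("up"); 
cv2.imwrite("pics/w3.png",arm.camera("wrist")); i=arm.camera("scene"); cv2.imwrite("pics/c3.png",cv2.resize(i[130:290,300:500],(800,640))[:600])
```

```text
up t22.41 p [0.56   0.1861 0.0797] F [ 3.   2.4 -7.1] g0.173 gf59.8
up t22.73 p [0.56   0.1861 0.0849] F [ 2.5  2.2 -7. ] g0.175 gf59.7
up t23.52 p [0.5596 0.1858 0.1366] F [-0.2  0.4 -2.1] g0.171 gf60.3
```

View pics/c3.png

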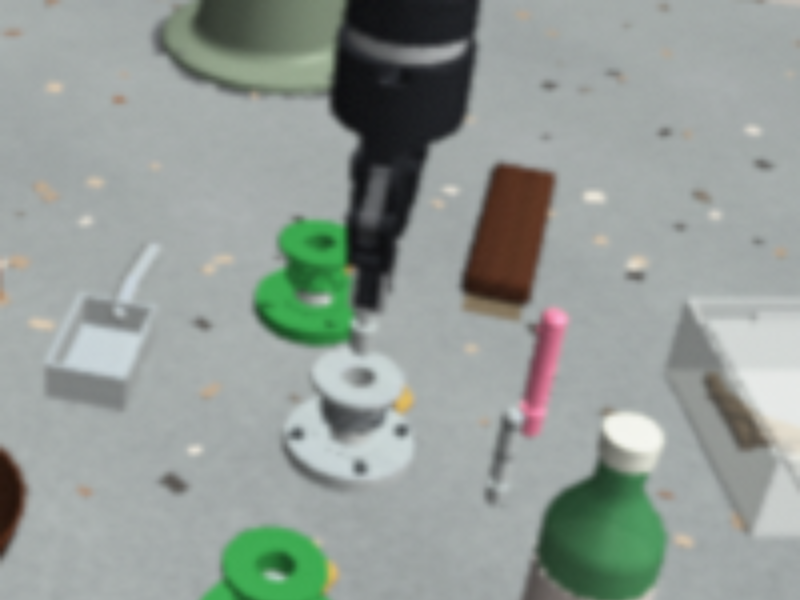

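The plug is out and hanging upright in the jaws. The sleeve is up, with the flange well clear of the foot. Next is the rest.

Run:
```python
from h import *
X,Y=.5016,-.1443
arm.goto([X,Y,.150],[180,0,90]); st("over")
arm.line_to([X,Y,.103],speed=.08); arm.wait(.2); s=st("pre"); cv2.imwrite("pics/w4.png",arm.camera("wrist")); F0=s["contact_force"]; z=.103
cv2.imwrite("pics/c4.png",cv2.resize(arm.camera("scene")[150:230,230:330],(800,640),interpolation=cv2.INTER_CUBIC)[:600])
while z>.066:
    z-=.002; arm.line_to([X,Y,z],speed=.03); s=arm.read_state(); 
    if s["contact_force"][2]-F0[2]>5: break
st("end z%.4f"%z); np.save("F0.npy",F0)
```

```text
over t24.89 p [ 0.5019 -0.1435  0.1499] F [ 0.1  0.4 -2.2] g0.170 gf60.3
pre t25.82 p [ 0.5021 -0.1445  0.1036] F [ 0.  -1.2 -0.8] g0.169 gf60.3
end z0.0650 t30.68 p [ 0.5015 -0.1442  0.0649] F [-0.5  0.1 -1.7] g0.174 gf60.3
```

Run:
```python
from h import *
X,Y=.5016,-.1443;F0=np.load("F0.npy");z=.065
while z>.054:
    z-=.001; arm.line_to([X,Y,z],speed=.02); s=arm.read_state()
    if s["contact_force"][2]-F0[2]>4: break
st("end z%.4f"%z)
arm.move_gripper(.35); st("open")
arm.line_to([X,Y,.125],speed=.15); arm.wait(.2); st()
arm.line_to([X,Y-.0,.2],speed=.2)
cv2.imwrite("pics/w5.png",arm.camera("wrist"))
a=arm.camera("scene"); cv2.imwrite("pics/c5.png",np.vstack([cv2.resize(a[150:230,230:350],(600,400),interpolation=cv2.INTER_CUBIC),cv2.resize(a[190:270,340:460],(300,200))[:, :].repeat(2,1)]))
st()
```

```text
end z0.0610 t31.68 p [ 0.5017 -0.1444  0.0619] F [-3.1  0.7  7.6] g0.171 gf61.4
open t31.98 p [ 0.5016 -0.1443  0.0609] F [0.3 0.7 0.5] g0.350 gf0.0
 t32.75 p [ 0.5008 -0.1439  0.1238] F [ 0.  -0.4  0.5] g0.344 gf0.0
 t33.38 p [ 0.5006 -0.1439  0.1985] F [-0.8  0.9  0.2] g0.353 gf0.0
```

View pics/c5.png

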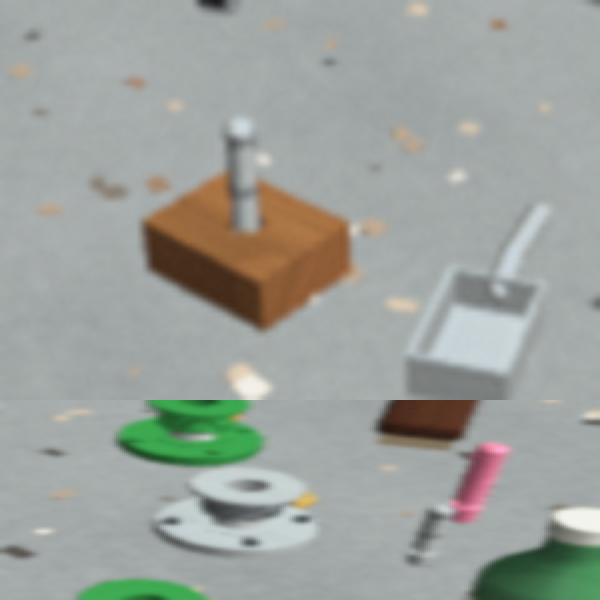

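View pics/w5.png

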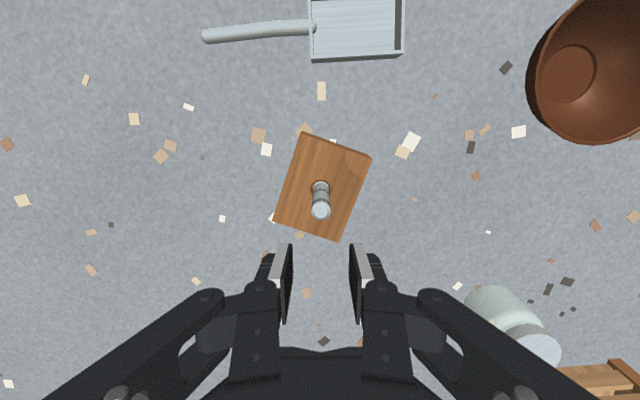

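The plug stands upright in the rest, with its top at wrist (321,211) and scene (278,174.5). The sleeve is up. I'll check the plug's height numerically.

Run:
```python
from h import *
w=arm.camera_model("wrist");s=arm.camera_model("scene")
print(tri([(w,(320.5,210.5)),(s,(277.6,175.5))]),onplane(w,(320.5,210.5),.103),[proj(s,[.502,-.1445,z]) for z in(.103,.109,.115)],[proj(w,[.502,-.1445,z]) for z in(.103,.115,.13)])
```

```text
[ 0.49994181 -0.14584121  0.09623058] [ 0.49977628 -0.14282024  0.103     ] [array([277.82999114, 173.95998823]), array([277.69989687, 172.11572916]), array([277.56893321, 170.2591453 ])] [array([323.3078548 , 212.51088635]), array([323.40949631, 217.69844884]), array([323.55226919, 224.98526739])]
```

The measured top is at or below the expected 0.103 m, so the plug is fully seated and upright.

```bash
python3 -c "
from rig import arm
print(arm.close_job())"
```

```text
the job is handed in; nothing more can be done
None
```

The plug is out of the coupling and stands foot down, fully seated in the rest; the sleeve is back up, no bystander was touched, and the job was handed in at about 33 s of the 54 s limit (the hand-in returned no verdict).

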